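# Feed an MDF offcut through the hopper's swing flap

## Task

Gently push the bare MDF offcut along the feed shelf and through the striped swing flap until it drops into the scrap hopper, then draw the hand back out so that the flap swings shut. Only push the offcut, do not grip or lift it, and leave the paint cup, the paint tin and the brush where they are.

Things in the scene. Friction and masses are not known exactly. Their poses are not given: they have to be found in the camera images.
- hopper: Plywood scrap hopper, grey feed shelf towards the robot, fixed on the bench. Origin on the bench straight under the flap's hinge, midway across; +x runs level along the shelf, through the flap, into the hopper; +z up. No roof, walls 180 mm high, 10 mm thick. At the mouth (x -10 to 30 mm) side cheeks rise to 300 mm, 204 mm clear between them; an 8 mm axle bar crosses at x = 0, height 285 mm.
- flap (a joint): Swing flap, yellow with red and blue stripes, 190 mm wide, 6 mm thick, 0.15 kg, hung on the axle bar, its lower edge 5 mm above the shelf. Value in rad: 0 hanging straight down, shut; grows as the lower edge swings into the hopper, up to 1.4; it cannot swing towards the shelf. Only its weight shuts it (about 1 N at the edge holds it open); let go, it is shut in about a second.
- flap_edge (a point): Middle of the flap's lower edge, 140 mm from the hinge.
- offcut: Bare brown MDF offcut lying loose and flat on the feed shelf: 90 mm long, 70 wide, 36 high, about 0.16 kg. Origin at the centre of its underside; +x along it towards its half-round nose (45 mm from the origin), roughly towards the flap; its flat back face is 45 mm from the origin on -x. It balances within 6 mm of its origin, so it tips into the hopper once that is past the sill's end.
- cup: White plastic paint cup, 72 mm across the rim, 85 mm high, standing on the bench beside the feed shelf; origin at the centre of its underside.
- tin: Paint tin with a blue band, 72 mm across, 80 mm high, standing on the bench beside the feed shelf; origin at the centre of its underside.
- brush: Paint brush, about 180 mm long, lying on the bench to one side of the feed shelf; origin under its middle, handle to its -x.
- sill_end (a point): Middle of the far end of the feed shelf, on its flat top, 140 mm above the bench. The shelf is 216 mm wide without rims and runs in the hopper's x from -200 to +30 mm (this point): it goes on as a sill 30 mm past the flap's hinge line, then drops 128 mm to the hopper's floor (12 mm above the bench). The room inside: x = 30 to 230 mm, 204 mm wide.
Things that resemble listed ones, but are neither listed nor needed, are in the scene too. There is more than one size of the offcut; the job needs the smallest.

How it is judged:
By the outcome, as a careful person would: the job done as asked, in the order asked, and still so for the second after the job is handed in, with the robot touching nothing.
It also fails if it takes over 42 s, if anything falls off the work surface, if the arm or the gripper's body presses on something with over 40 N, if the wrist force passes 120 N, or if a joint passes its speed limit or range.

## Robot

A 7-joint arm with a two-finger parallel gripper is mounted at the origin on the work surface. World frame = base frame: x ahead of the robot, y to its left, z up, the work surface at z = 0. Lengths are in m, angles in rad, forces in N, time in s.
With the tool pointing down it reaches from about 0.35 to 0.9 m from the base axis. Payload 7.2 kg.
Tool frame: the origin (TCP) lies at the very end of the fingers, on their centre line; the grasp point (between the pads) lies 19 mm behind it; z points along the fingers, y is the line along which they close (so a half turn about z gives the same grasp; the last joint's range is limited). The gripper opens to 85 mm and grips with 20 to 120 N. Pads are 22 mm wide; open, the fingers measure 114 mm over their backs; the gripper's body (76 mm by 85 mm) begins 54 mm behind the grasp point. The pads swing forward as they close: fully open they stand 13 mm farther back than shut.
Start: joints at [1.166, 0.411, -0.013, 1.596, 0.006, 1.134, -0.082], TCP at [0.207, -0.59, 0.231] pointing down, gripper open.
Joint ranges: [-2.95, 2.95], [-0.29, 1.99], [-1.47, 1.44], [0.14, 2.54], [-1.03, 4.17], [0.13, 1.85], [-2.86, 2.86]. Speed limits (rad/s): [2.39, 2.39, 3.01, 3.01, 3.14, 3.14, 3.14].

## Interface

Orientations are given as a unit quaternion [x, y, z, w].
In Python, from cell import manip gives the robot as it stands.
- The arm moves only by the shell command python3 -m inch 'ROWS' [FORCE]. ROWS is JSON, a list of rows, each a list of 3 entries, a list of its own where there are three numbers: the turn, a rotation vector about the tool's x, y, z in degrees, then the shift along the tool's x, y, z in mm, then the opening, from 0 (shut) to 1 (fully open). A call has 1 to 20 rows; each row shifts and turns the commanded pose from where the row before left it, along the tool's axes as they then stand; what a row does not reach is not made up. A row lasts 1/8 s, in which the tool goes at most 62.5 mm and 10.7 degrees, less where a joint would pass 70% of its speed; a pose out of reach is approached as far as the arm can. A call is refused whole if a number of a shift passes 62.5 or a number of a turn 10.7, either way. A call with a gripper value outside its range is refused whole. The fingers move at their own pace and stop on an object; FORCE is the grip in N (left out, the last holds). Time passes only in rows, so rows that do not move let the fingers close. It gives the time, the measured TCP pose, the force, the opening and the grip force at its end, in the units of the state.
- manip.read_state(): the state, without advancing time (a new reading comes with each control period).
- manip.camera(name): name is "scene" or "top"; returns a dict with "image" (420x560x3 uint8, blue, green, red), "range_z" (420x560 float32, m along the optical axis (not along the pixel's ray), 0 where there is no reading), "K" (3x3 intrinsics, pixels), "pose" (4x4, takes a point from camera to world coordinates). Camera axes: x right, y up, looking along -z (the intrinsics and any distortion apply to the point x, -y, -z); pixel columns grow to the right and rows downward; lengths in m; the calibration is good to about 2 mm. A picture is of the moment at which its call begins.
- manip.finish_job(): hands the job in; it is judged then, once.
The state is a dict: "time_s": time; "qpos": joint angles; "joint_vel": joint speeds; "effort": joint torques, N m; "tool_pos": TCP position; "tool_rot": TCP orientation; "wrist_force": force on the tool from outside, world axes, zero at the start; "wrist_torque": the same for the moment, N m; "finger_gap": opening from 0.0 (shut) to 1.0 (fully open); "finger_force": force on a finger pad.
Only numpy, scipy, OpenCV 4.12 (cv2) and the standard library are available. Lean on these libraries where they do the work, as an engineer would, in place of code of your own. Each camera call takes 0.05 s, during which the arm holds its last target. There are 200 camera calls.

## Working session

There is one attempt and no reset: what is moved stays moved. The work goes in short steps, Python scripts to look and compute and a shell command to move; the robot and the scene stay as the last step left them, time stands still between calls to the robot, and variables do not carry over. Pictures are saved under pics/ and viewed, at most 10 in all, crops included, and the job is handed in when it is done.

```bash
mkdir -p pics
python3 - <<'E'
from cell import manip
import cv2,numpy as np
for n in("scene","top"):
    c=manip.camera(n); np.savez(f"{n}0.npz",**c); cv2.imwrite(f"pics/{n}0.png",cv2.resize(c["image"],(784,588)))
    print(n,c["K"].tolist(),c["pose"].round(3).tolist())
s=manip.read_state();print(s["time_s"],s["tool_pos"],s["tool_rot"])
E
```

```text
scene [[422.8580657433917, 0.0, 275.61749178878006], [0.0, 422.8580657433917, 208.77322480754833], [0.0, 0.0, 1.0]] [[0.304, -0.66, 0.688, 1.196], [0.953, 0.223, -0.206, -0.233], [-0.017, 0.718, 0.696, 0.837], [0.0, 0.0, 0.0, 1.0]]
top [[430.4980566150425, 0.0, 272.5071473027149], [0.0, 430.4980566150425, 211.48395631701973], [0.0, 0.0, 1.0]] [[-0.008, 0.993, -0.116, 0.415], [-1.0, -0.011, -0.024, -0.035], [-0.025, 0.115, 0.993, 1.118], [0.0, 0.0, 0.0, 1.0]]
0.1 [ 0.20637896 -0.58947448  0.23054345] [ 9.85848272e-01  1.67638525e-01 -1.62737281e-04 -6.94460183e-04]
```

View pics/scene0.png

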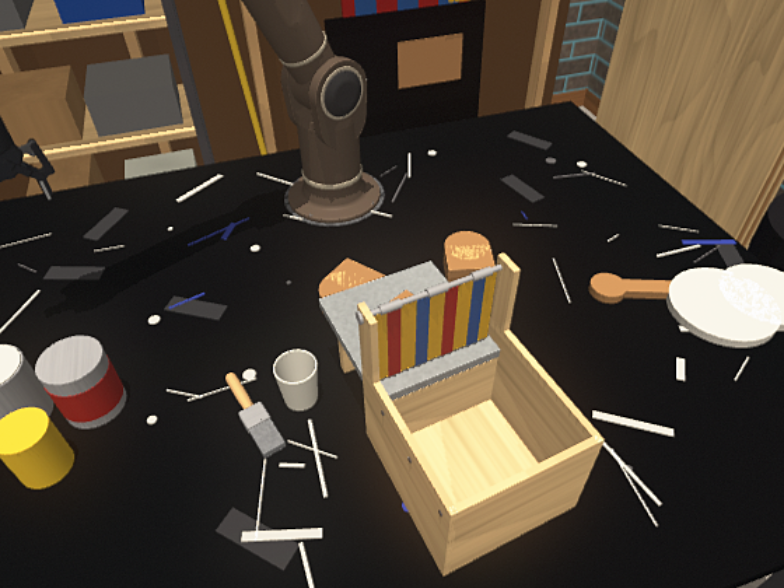

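View pics/top0.png

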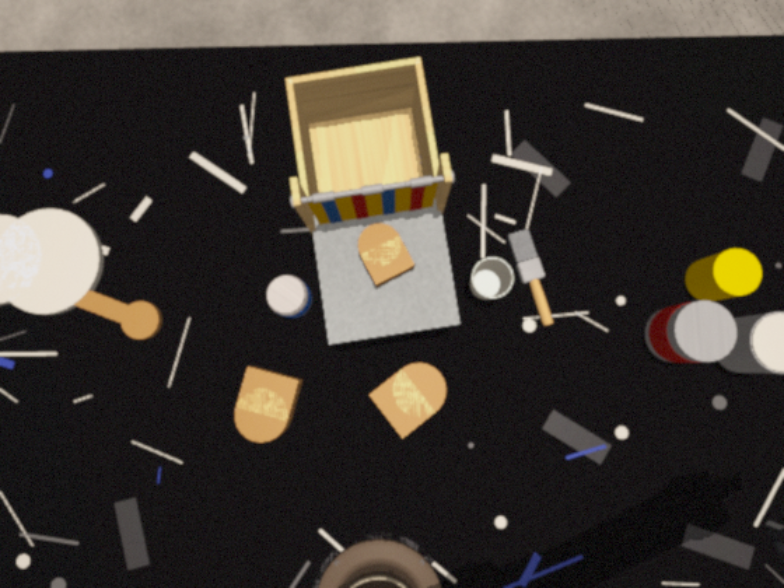

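The scene view shows the hopper with the flap shut. In the top view (784 px scale) the small offcut lies on the shelf at about (386,254), nose up and slightly left. The tin is at (288,296), the cup at (492,278), and the larger decoy offcuts are on the bench.

```bash
cat > h.py <<'E'
import numpy as np,cv2
def cloud(c):
    K,P,z=c["K"],c["pose"],c["range_z"]
    v,u=np.mgrid[:z.shape[0],:z.shape[1]]
    p=np.stack([(u-K[0,2])/K[0,0]*z,-(v-K[1,2])/K[1,1]*z,-z],-1)
    return p@P[:3,:3].T+P[:3,3]
def rect(pts):
    r=cv2.minAreaRect((pts[:,:2]*1000).astype(np.float32)); return np.round(r[0],1),np.round(r[1],1),round(r[2],1),cv2.boxPoints(r).round(0).tolist()
E
python3 - <<'E'
from h import *
c=dict(np.load("top0.npz")); p=cloud(c); s=560/784
def reg(x0,y0,x1,y1):
    m=np.zeros(p.shape[:2],bool); m[int(y0*s):int(y1*s),int(x0*s):int(x1*s)]=1; return m
z=p[...,2]
r=reg(300,212,470,360)
sh=r&(z>.13)&(z<.15); print("shelf",rect(p[sh]),np.median(z[sh]))
oc=reg(345,222,425,300)&(z>.165)&(z<.19); q=p[oc]; print("offcut",rect(q),np.median(q[:,2]),q.mean(0))
w=reg(280,40,460,200)&(z>.17)&(z<.19); print("walls",rect(p[w]),np.median(z[w]))
t=reg(260,270,315,320)&(z>.06)&(z<.1); print("tin",rect(p[t]))
t=reg(465,250,520,305)&(z>.07)&(z<.1); print("cup",rect(p[t]))
a=reg(290,170,460,215)&(z>.275)&(z<.295); print("axle",rect(p[a]))
a=reg(280,150,460,215)&(z>.292)&(z<.31); print("cheeks",rect(p[a]))
E
```

```text
shelf (array([572.5, -14. ]), array([213.7, 220.5]), 7.9, [[452.0, 81.0], [482.0, -138.0], [693.0, -109.0], [663.0, 110.0]]) 0.14046732150168462
offcut (array([598.9, -13.6]), array([89.8, 70.1]), 27.1, [[543.0, -3.0], [575.0, -65.0], [655.0, -24.0], [623.0, 38.0]]) 0.17626579157367317 [ 0.59522599 -0.01528552  0.17617533]
walls (array([787.5,  15.7]), array([238.4, 224.4]), 8.3, [[653.0, 110.0], [686.0, -112.0], [922.0, -78.0], [889.0, 144.0]]) 0.17987596901756897
tin (array([540.8, 156.4]), array([67.4, 69.7]), 87.2, [[504.0, 124.0], [574.0, 121.0], [577.0, 188.0], [508.0, 192.0]])
cup (array([ 566.2, -200.8]), array([68.9, 70.5]), 1.1, [[531.0, -166.0], [532.0, -237.0], [601.0, -235.0], [600.0, -165.0]])
axle (array([675.2,  -0.8]), array([ 40.6, 232.4]), 8.4, [[638.0, 111.0], [672.0, -119.0], [712.0, -113.0], [678.0, 117.0]])
cheeks (array([ 6.756e+02, -5.000e-01]), array([ 41.1, 230.7]), 8.4, [[638.0, 111.0], [672.0, -118.0], [713.0, -112.0], [679.0, 117.0]])
```

```bash
python3 -m inch '[[[0,0,0],[0,0,-23],0.4],[[0,0,0],[0,0,-23],0.4],[[0,0,0],[0,0,-24],0.4],[[0,0,0],[29,-26,0],0.4],[[0,0,0],[29,-26,0],0.4],[[0,0,0],[29,-26,0],0.4],[[0,0,0],[29,-26,0],0.4],[[0,0,0],[29,-26,0],0.4],[[0,0,0],[29,-26,0],0.4],[[0,0,0],[29,-26,0],0.4],[[0,0,0],[29,-26,0],0.4],[[0,0,0],[29,-26,0],0.4],[[0,0,0],[29,-26,0],0.4],[[0,0,0],[29,-26,0],0.4],[[0,0,0],[29,-26,0],0.4],[[0,0,0],[29,-26,0],0.4],[[0,0,0],[29,-26,0],0.4],[[0,0,0],[29,-26,0],0.4],[[0,0,0],[29,-26,0],0.4]]'
python3 -m inch '[[[0,8,0],[0,0,0],0.4],[[0,8,0],[0,0,0],0.4],[[0,8,0],[0,0,0],0.4],[[0,8,0],[0,0,0],0.4],[[0,8,0],[0,0,0],0.4],[[0,0,0],[0,0,0],0.4],[[0,0,0],[0,0,0],0.4]]'
python3 -c "
from cell import manip
from scipy.spatial.transform import Rotation as R
s=manip.read_state();print(s['qpos'].round(2),R.from_quat(s['tool_rot']).as_matrix().round(3))"
```

```text
time_s: 2.48
tool_pos: [0.5072, -0.0429, 0.301]
tool_rot: [0.986, 0.167, -0.0, 0.0]
wrist_force: [0.9, -0.3, -0.1]
finger_gap: 0.403
finger_force: 0.0
time_s: 3.35
tool_pos: [0.5074, -0.0416, 0.3014]
tool_rot: [0.931, 0.16, 0.324, -0.058]
wrist_force: [0.4, -0.3, 0.9]
finger_gap: 0.396
finger_force: 0.0
[ 0.58 -0.1  -0.33  2.23 -0.78  0.57 -0.42] [[ 0.739  0.336  0.584]
 [ 0.261 -0.942  0.212]
 [ 0.621 -0.004 -0.784]]
```

```bash
python3 -m inch '[[[0,0,0],[-12.4,0,15.6],0.4],[[0,0,0],[-12.4,0,15.6],0.4],[[0,0,0],[-12.4,0,15.6],0.4],[[0,0,0],[-12.4,0,15.6],0.4],[[0,0,0],[-12.4,0,15.6],0.4],[[0,0,0],[-12.4,0,15.6],0.4],[[0,0,0],[-9,0,11.4],0.4],[[0,0,0],[-6,0,7.6],0.4],[[0,0,0],[0,0,0],0.4]]'
python3 - <<'E'
from cell import manip
import cv2
from h import *
from scipy.spatial.transform import Rotation as R
s=manip.read_state();print(s['qpos'].round(2),R.from_quat(s['tool_rot']).as_matrix().round(3))
a=manip.camera("scene")["image"][170:270,210:370]; b=manip.camera("top")["image"][120:260,200:350]
cv2.imwrite("pics/pre.png",np.hstack([cv2.resize(a,(400,250)),cv2.resize(b,(268,250))]))
E
```

```text
time_s: 4.47
tool_pos: [0.5078, -0.0413, 0.1674]
tool_rot: [0.931, 0.161, 0.322, -0.058]
wrist_force: [-0.7, -0.1, 0.5]
finger_gap: 0.4
finger_force: 0.0
[ 1.18  0.26 -1.05  2.36 -1.03  0.13 -0.03] [[ 0.741  0.337  0.581]
 [ 0.262 -0.942  0.212]
 [ 0.618 -0.005 -0.786]]
```

View pics/pre.png

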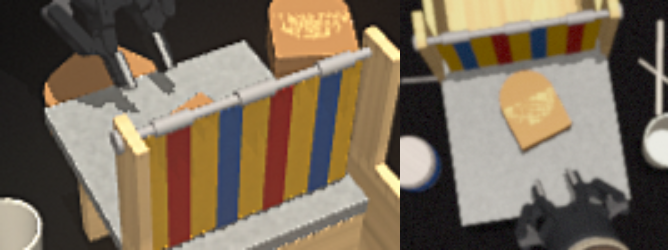

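The picture shows the two open fingers above the near end of the shelf, behind the offcut's back face; offcut and flap are untouched. The wrist is near its limits here, so I'll move forward a little, then lower.

```bash
python3 -m inch '[[[0,0,0],[8,0,6],0.4],[[0,0,0],[8,0,6],0.4],[[0,0,0],[-4.5,0,5.5],0.4],[[0,0,0],[-4.5,0,5.5],0.4],[[0,0,0],[0,0,0],0.4]]'
python3 -c "
from cell import manip
from scipy.spatial.transform import Rotation as R
s=manip.read_state();print(s['qpos'].round(2),R.from_quat(s['tool_rot']).as_matrix().round(3))"
```

```text
time_s: 5.2
tool_pos: [0.525, -0.0387, 0.1605]
tool_rot: [0.933, 0.162, 0.316, -0.059]
wrist_force: [0.5, -0.2, 0.7]
finger_gap: 0.402
finger_force: 0.0
[ 1.02  0.27 -0.91  2.33 -1.03  0.13 -0.04] [[ 0.748  0.34   0.57 ]
 [ 0.265 -0.94   0.213]
 [ 0.609 -0.008 -0.793]]
```

```bash
python3 -m inch '[[[0,-3,0],[0,0,0],0.4],[[0,-3,0],[0,0,0],0.4],[[0,0,0],[-2,0,3.5],0.4],[[0,0,0],[-2,0,3.5],0.4],[[0,0,0],[0,0,0],0.4]]'
python3 -c "
from cell import manip
from scipy.spatial.transform import Rotation as R
s=manip.read_state();print(s['qpos'].round(2),R.from_quat(s['tool_rot']).as_matrix().round(3))"
```

```text
time_s: 5.82
tool_pos: [0.5247, -0.0386, 0.1505]
tool_rot: [0.947, 0.164, 0.271, -0.052]
wrist_force: [-1.0, -0.3, 0.1]
finger_gap: 0.403
finger_force: 0.0
[ 0.62  0.21 -0.51  2.3  -0.78  0.23 -0.35] [[ 0.799  0.339  0.496]
 [ 0.283 -0.941  0.188]
 [ 0.531 -0.01  -0.848]]
```

```bash
python3 -m inch '[[[0,0,0],[5,0,3.1],0.4],[[0,0,0],[5,0,3.1],0.4],[[0,0,0],[3.4,0,2.1],0.4],[[0,0,0],[3.4,0,2.1],0.4],[[0,0,0],[3.4,0,2.1],0.4],[[0,0,0],[3.4,0,2.1],0.4],[[0,0,0],[3.4,0,2.1],0.4],[[0,0,0],[3.4,0,2.1],0.4],[[0,0,0],[3.4,0,2.1],0.4],[[0,0,0],[3.4,0,2.1],0.4],[[0,0,0],[3.4,0,2.1],0.4],[[0,0,0],[3.4,0,2.1],0.4]]'
cat > look.py <<'E'
from cell import manip
import sys
from h import *
from scipy.spatial.transform import Rotation as R
s=manip.read_state();print(s['qpos'].round(2),R.from_quat(s['tool_rot']).as_matrix().round(3))
a=manip.camera("scene")["image"][150:290,210:370]; b=manip.camera("top")["image"][100:260,200:350]
cv2.imwrite(f"pics/{sys.argv[1]}.png",np.hstack([cv2.resize(a,(400,350)),cv2.resize(b,(328,350))]))
E
python3 look.py p1
```

```text
time_s: 7.32
tool_pos: [0.5744, -0.0205, 0.1517]
tool_rot: [0.947, 0.165, 0.271, -0.052]
wrist_force: [-0.4, -1.5, -0.9]
finger_gap: 0.398
finger_force: 0.4
[ 0.43  0.26 -0.38  2.21 -0.66  0.22 -0.52] [[ 0.798  0.341  0.497]
 [ 0.285 -0.94   0.188]
 [ 0.531 -0.008 -0.847]]
```

View pics/p1.png

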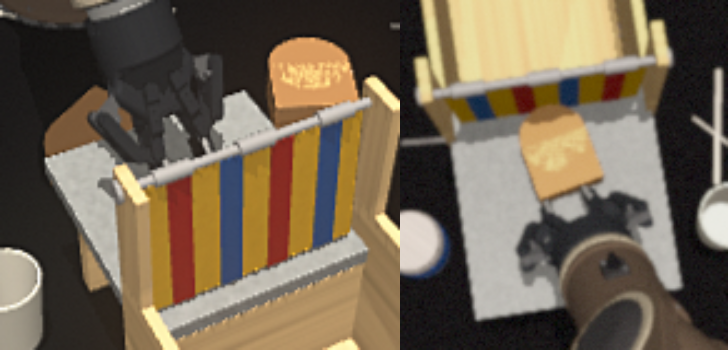

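Both fingertips sit square on the offcut's back face (crop ~(570,190)), and its nose is at the flap. Continuing the push.

```bash
python3 -m inch '[[[0,0,0],[3,0,1.9],0.4],[[0,0,0],[3,0,1.9],0.4],[[0,0,0],[3,0,1.9],0.4],[[0,0,0],[3,0,1.9],0.4],[[0,0,0],[3,0,1.9],0.4],[[0,0,0],[3,0,1.9],0.4],[[0,0,0],[3,0,1.9],0.4],[[0,0,0],[3,0,1.9],0.4],[[0,0,0],[3,0,1.9],0.4],[[0,0,0],[3,0,1.9],0.4],[[0,0,0],[3,0,1.9],0.4],[[0,0,0],[3,0,1.9],0.4],[[0,0,0],[3,0,1.9],0.4],[[0,0,0],[3,0,1.9],0.4],[[0,0,0],[3,0,1.9],0.4],[[0,0,0],[3,0,1.9],0.4]]'
python3 look.py p2
```

```text
time_s: 9.43
tool_pos: [0.6278, -0.001, 0.1515]
tool_rot: [0.947, 0.165, 0.271, -0.052]
wrist_force: [-1.9, -2.0, 2.6]
finger_gap: 0.402
finger_force: 1.3
[ 0.26  0.32 -0.25  2.11 -0.58  0.23 -0.66] [[ 0.798  0.341  0.497]
 [ 0.285 -0.94   0.188]
 [ 0.531 -0.008 -0.847]]
```

View pics/p2.png

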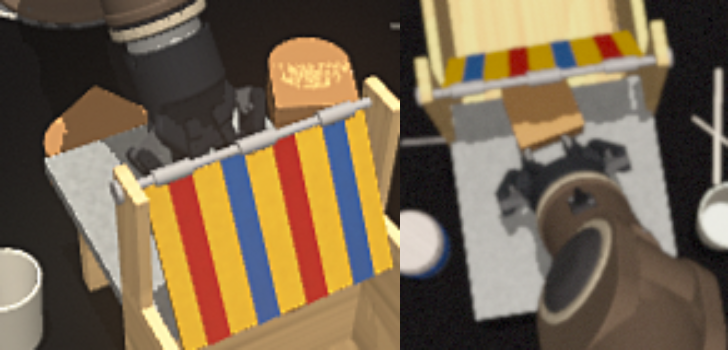

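The flap is being held open by the offcut, which is now partly over the sill and square on the fingers. It needs about 20–30 mm more.

```bash
python3 -m inch '[[[0,0,0],[3,0,1.9],0.4],[[0,0,0],[3,0,1.9],0.4],[[0,0,0],[3,0,1.9],0.4],[[0,0,0],[3,0,1.9],0.4],[[0,0,0],[3,0,1.9],0.4],[[0,0,0],[3,0,1.9],0.4],[[0,0,0],[3,0,1.9],0.4],[[0,0,0],[3,0,1.9],0.4],[[0,0,0],[3,0,1.9],0.4],[[0,0,0],[0,0,0],0.4],[[0,0,0],[0,0,0],0.4]]'
python3 look.py p3
```

```text
time_s: 10.9
tool_pos: [0.6577, 0.0099, 0.1513]
tool_rot: [0.947, 0.165, 0.271, -0.052]
wrist_force: [0.0, 0.4, 0.3]
finger_gap: 0.398
finger_force: 0.0
[ 0.18  0.36 -0.19  2.05 -0.54  0.25 -0.72] [[ 0.798  0.341  0.497]
 [ 0.285 -0.94   0.188]
 [ 0.531 -0.008 -0.847]]
```

View pics/p3.png

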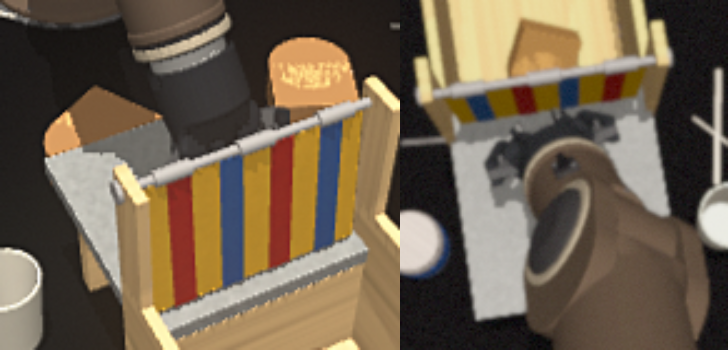

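The offcut is in the hopper (crop ~(545,50)) and the flap is almost shut. Drawing the hand back and up.

```bash
python3 -m inch '[[[0,0,0],[-8,0,-5],0.4],[[0,0,0],[-8,0,-5],0.4],[[0,0,0],[-8,0,-5],0.4],[[0,0,0],[-8,0,-5],0.4],[[0,0,0],[-8,0,-5],0.4],[[0,0,0],[-8,0,-5],0.4],[[0,0,0],[-8,0,-5],0.4],[[0,0,0],[-8,0,-5],0.4],[[0,0,0],[8,0,-13],0.4],[[0,0,0],[8,0,-13],0.4],[[0,0,0],[8,0,-13],0.4],[[0,0,0],[8,0,-13],0.4],[[0,0,0],[8,0,-13],0.4],[[0,0,0],[8,0,-13],0.4],[[0,0,0],[8,0,-13],0.4],[[0,0,0],[8,0,-13],0.4],[[0,0,0],[0,0,0],0.4],[[0,0,0],[0,0,0],0.4],[[0,0,0],[0,0,0],0.4],[[0,0,0],[0,0,0],0.4]]'
python3 - <<'E'
from cell import manip
import cv2,numpy as np
cv2.imwrite("pics/end.png",np.hstack([cv2.resize(manip.camera(n)["image"],(400,300)) for n in("scene","top")]))
E
```

```text
time_s: 13.5
tool_pos: [0.5859, -0.0172, 0.2728]
tool_rot: [0.947, 0.165, 0.271, -0.052]
wrist_force: [-0.2, 0.4, 0.2]
finger_gap: 0.401
finger_force: 0.0
```

View pics/end.png

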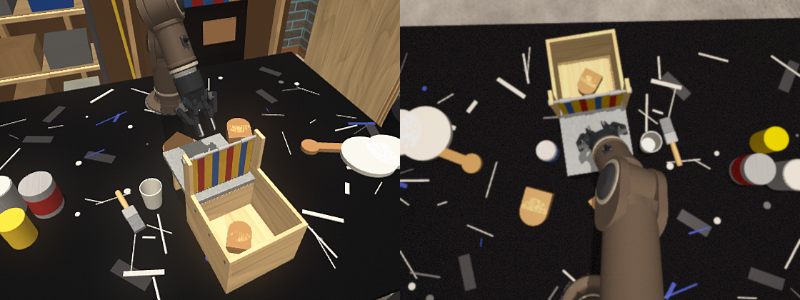

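The offcut lies in the hopper (scene ~(238,235)), the flap is shut, the hand is clear, and the cup, tin and brush look unmoved.

```bash
python3 -c "
from cell import manip
print(manip.finish_job())"
```

```text
the job is handed in; nothing more can be done
None
```

The smallest offcut was pushed through the flap and dropped into the hopper, the hand was drawn back out and the flap swung shut, the cup, tin and brush look unmoved in the last picture, and the job was handed in at about 13.6 s.

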